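# Sort loose bench parts into their holders

## Robot

A 7-joint arm with a two-finger parallel gripper is mounted at the origin on a cart in front of the work surface, level with it; the furniture and walls round the work are solid. World frame = base frame: x ahead of the robot, y to its left, z up, the work surface at z = 0. Lengths are in m, angles in rad, forces in N, time in s.
With the tool pointing down it reaches from about 0.425 to 0.975 m from the base axis. Payload 16.7 kg.
Tool frame: the origin (TCP) lies at the very end of the fingers, on their centre line; the grasp point (between the pads) lies 19 mm behind it; z points along the fingers, y is the line along which they close (so a half turn about z gives the same grasp; the last joint's range is limited). The gripper opens to 85 mm and grips with 20 to 120 N. Pads are 22 mm wide; open, the fingers measure 114 mm over their backs; the gripper's body (76 mm by 85 mm) begins 54 mm behind the grasp point. The pads swing forward as they close: fully open they stand 13 mm farther back than shut.
Start: joints at [-1.278, 0.426, 0.074, 1.606, -0.034, 1.111, -0.067], TCP at [0.289, 0.61, 0.231] pointing down, gripper open.
Joint ranges: [-2.85, 2.85], [-0.5, 2.14], [-1.23, 1.37], [0.21, 2.46], [-1.02, 4.16], [0.16, 2.05], [-2.73, 2.73]. Speed limits (rad/s): [1.89, 1.89, 2.39, 2.39, 3.01, 3.01, 3.01].

## Interface

Orientations are given as a unit quaternion [w, x, y, z].
In Python, from workcell import monitor, capture, workorder gives the robot as it stands.
- The arm moves only by the tool carry_out, never from a script. Its argument "moves" is a list of rows, each a list of 3 entries, a list of its own where there are three numbers: the shift along the tool's x, y, z in mm, then the turn, a rotation vector about the tool's x, y, z in units of 6 degrees (1.0 is 6 degrees), then the opening, from 0 (shut) to 1 (fully open). A call has 1 to 20 rows; each row is the pose to reach, as a shift and turn from the pose commanded when the call began, along the tool's axes at that moment; what a row does not reach only later rows make up. A row lasts 1/8 s, in which the tool goes at most 62.5 mm and 10.7 degrees, less where a joint would pass 70% of its speed; a pose out of reach is approached as far as the arm can. A call with a gripper value outside its range is refused whole. The fingers move at their own pace and stop on an object; "force" is the grip in N (left out, the last holds). Time passes only in rows, so rows that repeat a pose let the fingers close. It gives the time, the measured TCP pose, the force, the opening and the grip force at its end, in the units of the state.
- monitor.get_state(): the state, without advancing time (a new reading comes with each control period).
- capture(name): name is "side" or "top" or "wrist"; returns a dict with "pixels" (480x640x3 uint8, red, green, blue), "K" (3x3 intrinsics, pixels), "k1" (the pictures are not rectified: a ray, as slopes to the right and down, at radius r is drawn at 1 + k1 r^2 times it, then the intrinsics apply), "T" (4x4, takes a point from camera to world coordinates). Camera axes: x right, y up, looking along -z (the intrinsics and any distortion apply to the point x, -y, -z); pixel columns grow to the right and rows downward; lengths in m; the calibration is good to about 2 mm. A picture is of the moment at which its call begins. There is no depth.
- workorder.job_done(): hands the job in; it is judged then, once.
The state is a dict: "t": time; "joint_positions": joint angles; "qd": joint speeds; "tau": joint torques, N m; "eef_pos": TCP position; "tcp_rot": TCP orientation; "force": force on the tool from outside, world axes, zero at the start; "ft_torque": the same for the moment, N m; "width": opening from 0.0 (shut) to 1.0 (fully open); "gripper_force": force on a finger pad.
Only numpy, scipy, OpenCV 4.12 (cv2) and the standard library are available. Lean on these libraries where they do the work, as an engineer would, in place of code of your own. Each camera call takes 0.05 s, during which the arm holds its last target. There are 200 camera calls.

## Task

Sort the loose parts lying at the right of the bench into the three aluminium holders to their left: lay the two short steel extension bars lengthwise in the troughs of the bar rack, one in each trough; put the bearing flat on its stand with the pin through its bore; and stack the two wooden blocks in the middle of the block tray, the larger flat on the tray floor and the smaller centred on top of it, lying the same way. Leave the steel block and the scrub brush where they lie.

Things in the scene. Friction and masses are not known exactly. Their poses are not given: they have to be found in the camera images.
- bearing_center (a point): Steel ball bearing lying flat: a ring 65 mm in outer diameter, 18 mm high, bore 22 mm. Loose. Point at its centre, half-way up; z up along the bore.
- long_bar_center (a point): Short extension bar, light metal, lying down: 75 mm long, about 16 mm thick, with a square band 18 mm wide and 16 mm long about its middle; 16 mm high. Loose. Point at its centre, half-way up; y along its length, z up.
- short_bar_center (a point): The other extension bar, of the same form but 64 mm long, about 16 mm thick, square band 18 mm wide about its middle; 16 mm high. Loose. Point at its centre, half-way up; y along its length, z up.
- large_block_center (a point): The larger wooden block, 48 x 68 mm and 22 mm high, lying flat. Loose. Point at its centre, half-way up; x along its 48 mm side, y along its 68 mm side, z up.
- small_block_center (a point): The smaller wooden block, 40 x 55 mm and 18 mm high, lying flat. Loose. Point at its centre, half-way up; x along its 40 mm side, y along its 55 mm side, z up.
- bar_rack: Bar rack, fixed to the bench: aluminium plate 108 (x) x 134 (y) mm with two equal shallow troughs along its x axis, their middles at y = +37.5 mm and y = -37.5 mm. Each trough is 98 mm long and 44 mm wide inside, its dark rubber floor 4 mm above the bench, its lip 5 mm above the floor and 4 mm thick; either bar may go in either trough. Origin at the centre of its underside, on the bench; z up.
- block_tray: Block tray, fixed to the bench: one shallow rectangular aluminium tray, 74 (x) x 94 (y) mm inside, its dark rubber floor 4 mm above the bench, its lip 5 mm above the floor and 4 mm thick. Origin at the centre of its underside, on the bench; y along its longer side, z up.
- bearing_stand: Bearing stand, fixed to the bench: square aluminium plate 84 x 84 mm, 6 mm thick, with one upright steel pin at its centre, 9 mm in diameter, tapering to a blunt point from 32 mm to its top 40 mm above the bench; a collar 18 mm in diameter and 2 mm high at its foot fits inside the bearing's bore. Origin at the centre of its underside, on the bench; z up along the pin.
- steel_block_center (a point): Dark ground steel block, 40 x 62 mm and 26 mm high: not part of the job, to be left where it lies. Loose. Point at its centre, half-way up; y along its 62 mm side.
- scrub_brush_center (a point): Red scrub brush, 38 x 85 mm and 32 mm high, bristles down: not part of the job, to be left where it lies. Loose. Point at its centre, half-way up; y along its 85 mm length.

How it is judged:
By the outcome, as a careful person would: the job done as asked, in the order asked, and still so for the second after the job is handed in, with the robot touching nothing.
It also fails if it takes over 133 s, if anything falls off the work surface, if the arm or the gripper's body presses on something with over 40 N, if the wrist force passes 120 N, or if a joint passes its speed limit or range.

## Working session

There is one attempt and no reset: what is moved stays moved. The work goes in short steps, Python scripts to look and compute and a tool call to move; the robot and the scene stay as the last step left them, time stands still between calls to the robot, and variables do not carry over. Pictures are saved under pics/ and viewed, at most 16 in all, crops included, and the job is handed in when it is done.

Besides the shell and the picture viewer there is one more tool, called as a command line: name --argument value ..., lists and objects as JSON in quotes. carry_out: Moves the arm, as the interface text tells. Its arguments: {"type":"object","properties":{"moves":{"type":"array"},"force":{"type":"number"}},"required":["moves"]}

```bash
mkdir -p pics; ls; cat > h.py <<'E'
import numpy as np, cv2
from scipy.spatial.transform import Rotation as R
from workcell import monitor, capture, workorder
def snap(cam,name):
    c=capture(cam); cv2.imwrite(f'pics/{name}.png',c['pixels'][:,:,::-1])
    np.savez(f'pics/{name}.npz',K=c['K'],k1=c['k1'],T=c['T']); return c
def px2w(name,uv,z):
    c=np.load(f'pics/{name}.npz'); K,k1,T=c['K'],float(c['k1']),c['T']
    out=[]
    for i,(u,v) in enumerate(uv):
        p=cv2.undistortPoints(np.array([[[u,v]]],float),K,np.array([k1,0,0,0,0.]))[0,0]
        d=T[:3,:3]@np.array([p[0],-p[1],-1]); o=T[:3,3]
        zz=z[i] if np.ndim(z) else z
        out.append(o+d*(zz-o[2])/d[2])
    return np.array(out)
def w2px(name,P):
    c=np.load(f'pics/{name}.npz'); K,k1,T=c['K'],float(c['k1']),c['T']
    q=(np.atleast_2d(P)-T[:3,3])@T[:3,:3]; q=q*[1,-1,-1]
    return cv2.projectPoints(q,np.zeros(3),np.zeros(3),K,np.array([k1,0,0,0,0.]))[0][:,0]
E
python3 - <<'E'
from h import *
np.set_printoptions(precision=4,suppress=True)
for c in('top','side','wrist'):
    d=snap(c,c+'0'); print(c,d['K'][0,0],d['k1'],d['T'][:3])
s=monitor.get_state();print(s)
E
```

```text
pics
top 614.128110247779 -0.14622029570505343 [[-0.0207  0.9971 -0.0737  0.3795]
 [-0.9998 -0.021  -0.0027 -0.0176]
 [-0.0042  0.0737  0.9973  1.4066]]
side 591.7436029464728 -0.02781998978956599 [[ 0.9937  0.0549 -0.098   0.3639]
 [-0.1118  0.4044 -0.9077 -1.3386]
 [-0.0102  0.9129  0.408   0.6272]]
wrist 393.4464871614672 -0.014095622824701354 [[ 0.4278 -0.8695 -0.2471  0.2252]
 [ 0.9039  0.4109  0.119   0.6385]
 [-0.0019 -0.2743  0.9617  0.3742]]
{'t': 0.15, 'joint_positions': array([-1.2785,  0.4266,  0.0739,  1.6065, -0.0341,  1.1108, -0.0671]), 'qd': array([ 0.0015, -0.0025, -0.0011, -0.0018,  0.0026, -0.0011, -0.0008]), 'tau': array([  0.0037, -95.0321,   3.7638, -46.3765,   0.0194,   0.0078,
        -0.    ]), 'eef_pos': array([0.2885, 0.6099, 0.2308]), 'tcp_rot': array([-0.0001,  0.2191,  0.9757, -0.0005]), 'force': array([-0.7845,  0.3195, -0.514 ]), 'ft_torque': array([-0.0167, -0.0038, -0.0428]), 'gripper_force': 0.0, 'width': 0.9987022731321702}
```

View pics/top0.png

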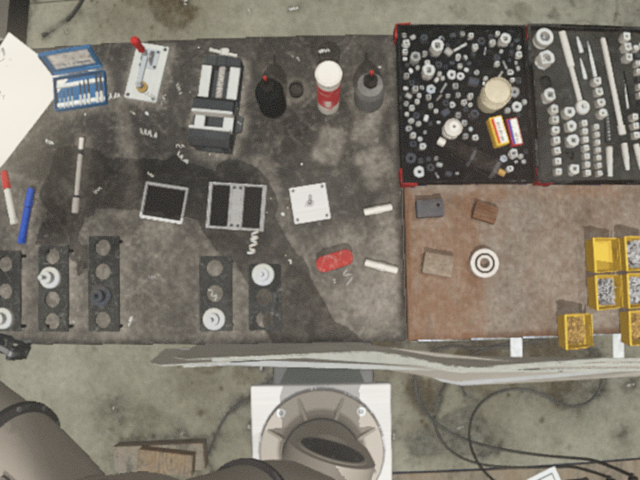

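View pics/side0.png

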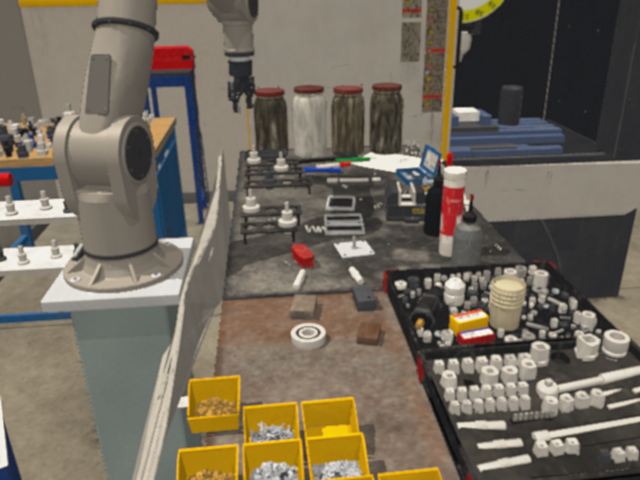

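The top view shows (pixels): tray (163,202), rack (236,206), stand (310,203), bars (378,209) and (381,266), brush (334,260), steel block (429,206), small block (485,211), large block (437,263), bearing (485,263). I'll enlarge it to get closer readings.

```bash
python3 - <<'E'
from h import *
im=cv2.imread('pics/top0.png')
f=lambda a:cv2.resize(a,None,fx=3,fy=3,interpolation=cv2.INTER_CUBIC)
cv2.imwrite('pics/crop0.png',np.vstack([f(im[178:278,130:396]),f(im[178:278,260:526])]))
E
```

```text
(no output)
```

View pics/crop0.png

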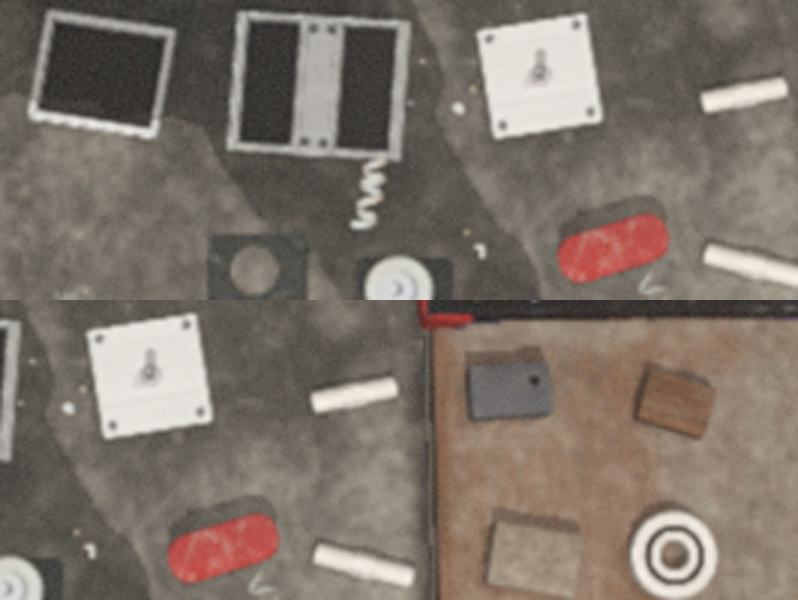

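```bash
python3 - <<'E'
from h import *
np.set_printoptions(precision=4,suppress=True)
def A(p): return [(130+(x+.5)/3-.5,178+(y+.5)/3-.5) for x,y in p]
def B(p): return [(260+(x+.5)/3-.5,178+(y-300+.5)/3-.5) for x,y in p]
def rep(n,uv,z):
    P=px2w('top0',uv,z)[:,:2]; d=np.roll(P,-1,0)-P
    print(n,P.mean(0),'len',np.hypot(*d.T),'ang',np.degrees(np.arctan2(d[:,1],d[:,0])), 'r',np.hypot(*P.mean(0)))
rep('tray',A([(48,11),(176,30),(158,137),(29,119)]),.009)
rep('rack',A([(237,11),(411,21),(401,160),(227,150)]),.009)
rep('stand',A([(478,33),(585,13),(602,122),(497,138)]),.006)
rep('sbar',B([(311,402),(397,386)]),.010)
rep('lbar',B([(314,554),(414,576)]),.010)
rep('large',B([(495,520),(579,527),(577,597),(487,586)]),.022)
rep('small',B([(645,367),(714,388),(699,437),(637,413)]),.018)
rep('bear',B([(674,556)]),.018)
rep('steel',B([(469,364),(549,361),(550,415),(471,420)]),.026)
rep('brush',B([(168,550),(278,530)]),.03)
s=monitor.get_state()
w,x,y,z=s['tcp_rot']; print(R.from_quat([x,y,z,w]).as_matrix())
E
```

```text
tray [0.5743 0.3552] len [0.1029 0.084  0.1031 0.0854] ang [-99.9415 170.3139  80.8712  -9.8124] r 0.6752635297859901
rack [0.5615 0.1866] len [0.1352 0.1073 0.1343 0.1079] ang [-94.748  175.1952  85.4774  -4.3366] r 0.5916603457870504
stand [0.5649 0.0164] len [0.0836 0.0852 0.0812 0.0824] ang [ -80.5578 -172.4291   97.4873    9.256 ] r 0.5651038855608677
sbar [ 0.5475 -0.1389] len [0.067 0.067] ang [-80.5716  99.4284] r 0.5648602179717651
lbar [ 0.4169 -0.1429] len [0.0778 0.0778] ang [-103.6583   76.3417] r 0.4406924718618607
large [ 0.4193 -0.2711] len [0.0643 0.0529 0.0689 0.0502] ang [-96.0002 176.4245  81.7162  -8.7187] r 0.4993246416258808
small [ 0.5364 -0.3838] len [0.0559 0.0399 0.0513 0.0361] ang [-107.8214  160.2879   67.8596  -12.3499] r 0.659533636242971
bear [ 0.418  -0.3791] len [0.] ang [0.] r 0.5643377139727026
steel [ 0.5464 -0.2559] len [0.0612 0.0412 0.0604 0.0427] ang [-88.8827 178.8842  92.4979   0.0931] r 0.6033184882598525
brush [ 0.4373 -0.0361] len [0.0836 0.0836] ang [-80.8968  99.1032] r 0.438798931739313
[[-0.904   0.4276 -0.0004]
 [ 0.4276  0.904  -0.001 ]
 [-0.0001 -0.001  -1.    ]]
```

```bash
cat >> h.py <<'E'
def go(x,y,z,psi):
    """shift (mm) and turn (6-degree units) from the present pose to TCP x,y,z pointing down, finger line at yaw psi deg"""
    s=monitor.get_state(); w,a,b,c=s['tcp_rot']; M=R.from_quat([a,b,c,w])
    p=np.radians(psi); Y=np.array([np.cos(p),np.sin(p),0]); Z=np.array([0,0,-1.])
    T=R.from_matrix(np.c_[np.cross(Y,Z),Y,Z])
    print('t',round(s['t'],2),'shift',(M.inv().apply(np.array([x,y,z])-s['eef_pos'])*1000).round(1),'turn',((M.inv()*T).as_rotvec(degrees=True)/6).round(2),
      'at',s['eef_pos'].round(4),'psi',np.degrees(np.arctan2(*M.as_matrix()[[1,0],1])).round(1),'F',s['force'].round(1),'w',round(s['width'],3))
E
python3 -c "
from h import *
go(.5475,-.1389,.12,9.4)"
```

```text
t 0.15 shift [-554.3 -566.   111.4] turn [-0.01  0.01  9.21] at [0.2885 0.6099 0.2308] psi 64.7 F [-0.8  0.3 -0.5] w 0.999
```

carry_out --moves '[[[-554, -566, 50], [0, 0, 9.2], 0.6], [[-554, -566, 50], [0, 0, 9.2], 0.6], [[-554, -566, 50], [0, 0, 9.2], 0.6], [[-554, -566, 50], [0, 0, 9.2], 0.6], [[-554, -566, 50], [0, 0, 9.2], 0.6], [[-554, -566, 50], [0, 0, 9.2], 0.6], [[-554, -566, 50], [0, 0, 9.2], 0.6], [[-554, -566, 50], [0, 0, 9.2], 0.6], [[-554, -566, 50], [0, 0, 9.2], 0.6], [[-554, -566, 50], [0, 0, 9.2], 0.6], [[-554, -566, 50], [0, 0, 9.2], 0.6], [[-554, -566, 50], [0, 0, 9.2], 0.6], [[-554, -566, 50], [0, 0, 9.2], 0.6], [[-554, -566, 111], [0, 0, 9.2], 0.6], [[-554, -566, 111], [0, 0, 9.2], 0.6], [[-554, -566, 111], [0, 0, 9.2], 0.6], [[-554, -566, 111], [0, 0, 9.2], 0.6]]'

```text
t: 2.28
eef_pos: [0.5484, -0.138, 0.1223]
tcp_rot: [0.001, 0.646, 0.763, 0.001]
force: [0.1, -0.0, 0.5]
width: 0.601
gripper_force: 0.0
```

```bash
python3 -c "
from h import *
snap('wrist','w1')
go(.5475,-.1389,.12,9.4)
print(w2px('w1',[[.5475,-.1389,.01],[.4169,-.1429,.01],[.5464,-.2559,.026]]))"
```

```text
t 2.33 shift [-0.8 -1.   2.1] turn [0.02 0.   0.02] at [ 0.5483 -0.1379  0.1221] psi 9.5 F [-0.2 -0.3 -0.1] w 0.598
[[325.2699412  227.96453549]
 [129.96788771 202.3502069 ]
 [296.82345137 389.04381431]]
```

View pics/w1.png

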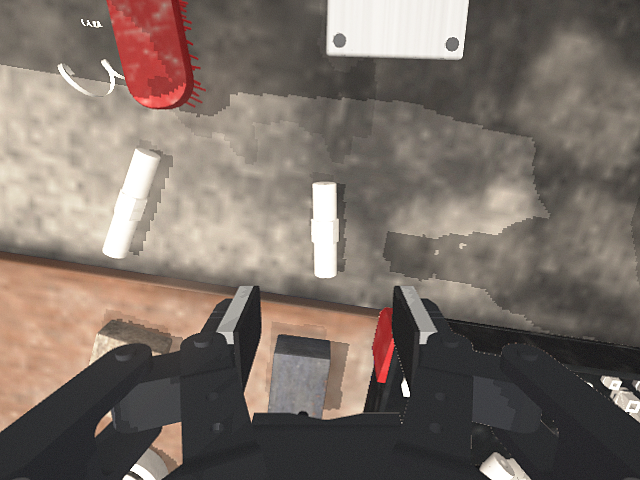

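The wrist view has the short bar from (324,182) to (326,277) with its band at (325,230). The long bar runs from (147,150) to (116,257), centre (131,205). Both are within 3 px of the prediction.

```bash
python3 -c "
from h import *
P=px2w('w1',[(325,230),(324,182),(326,277),(131,205),(146,150),(116,257)],.012)
print(P.round(4)); 
for a,b in((1,2),(4,5)):
  d=P[a]-P[b]; print(np.linalg.norm(d),np.degrees(np.arctan2(d[1],d[0])))
x,y=(P[0,:2]+P[1:3,:2].mean(0))/2
go(x,y,.007,9.4)"
```

```text
[[ 0.5475 -0.1398  0.012 ]
 [ 0.5415 -0.1081  0.012 ]
 [ 0.5537 -0.173   0.012 ]
 [ 0.4186 -0.144   0.012 ]
 [ 0.4268 -0.1066  0.012 ]
 [ 0.4095 -0.1823  0.012 ]]
0.06601225486794272 100.64400740590257
0.07767467666067193 77.08357936003148
t 2.33 shift [ -2.1  -1.5 115.1] turn [0.02 0.   0.02] at [ 0.5483 -0.1379  0.1221] psi 9.5 F [-0.2 -0.3 -0.1] w 0.598
```

carry_out --moves '[[[-2, -1.5, 60], [0, 0, -0.1], 0.6], [[-2, -1.5, 90], [0, 0, -0.1], 0.6], [[-2, -1.5, 116], [0, 0, -0.1], 0.6], [[-2, -1.5, 116], [0, 0, -0.1], 0.6], [[-2, -1.5, 116], [0, 0, -0.1], 0.2], [[-2, -1.5, 116], [0, 0, -0.1], 0.0], [[-2, -1.5, 116], [0, 0, -0.1], 0.0], [[-2, -1.5, 116], [0, 0, -0.1], 0.0], [[-2, -1.5, 116], [0, 0, -0.1], 0.0], [[-2, -1.5, 116], [0, 0, -0.1], 0.0]]' --force 50

```text
t: 3.58
eef_pos: [0.5472, -0.1406, 0.006]
tcp_rot: [0.001, 0.642, 0.767, 0.001]
force: [-3.5, 2.0, 12.3]
width: 0.201
gripper_force: 48.6
```

```bash
python3 -c "
from h import *
C=np.array([.5615,.1866]);a=np.radians(-4.6);Y=np.array([-np.sin(a),np.cos(a)])
print(C+.0375*Y,C-.0375*Y)
go(*(C-.0375*Y),.08,85.4)"
```

```text
[0.56450746 0.22397921] [0.55849254 0.14922079]
t 3.58 shift [283.4  62.  -73.9] turn [  0.02   0.02 -12.55] at [ 0.5472 -0.1406  0.006 ] psi 10.1 F [-3.5  2.  12.3] w 0.201
```

carry_out --moves '[[[0, 0, -60], [0, 0, 0], 0.0], [[60, 15, -90], [0, 0, -2], 0.0], [[283, 62, -90], [0, 0, -12.6], 0.0], [[283, 62, -90], [0, 0, -12.6], 0.0], [[283, 62, -90], [0, 0, -12.6], 0.0], [[283, 62, -90], [0, 0, -12.6], 0.0], [[283, 62, -90], [0, 0, -12.6], 0.0], [[283, 62, -90], [0, 0, -12.6], 0.0], [[283, 62, -90], [0, 0, -12.6], 0.0], [[283, 62, -60], [0, 0, -12.6], 0.0], [[283, 62, -40], [0, 0, -12.6], 0.0], [[283, 62, -40], [0, 0, -12.6], 0.0]]'

```text
t: 5.08
eef_pos: [0.557, 0.1484, 0.0436]
tcp_rot: [-0.001, 0.04, 0.999, -0.001]
force: [-0.3, 0.4, -0.5]
width: 0.196
gripper_force: 50.1
```

```bash
python3 -c "
from h import *
snap('wrist','w2')
go(.5585,.1492,.011,85.4)"
```

```text
t 5.12 shift [-0.8  0.7 33.5] turn [-0.01 -0.    0.02] at [0.5576 0.1486 0.0445] psi 85.5 F [ 0.1 -0.2 -0.7] w 0.193
```

View pics/w2.png

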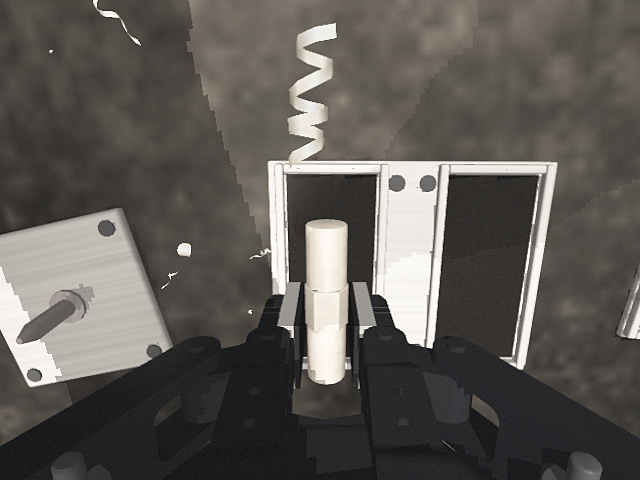

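The short bar is held by its band at (326,300) and lines up with the near trough (columns 288–380). The stand's pin foot is at about (69,305).

carry_out --moves '[[[-1, 0.5, 20], [0, 0, 0], 0.0], [[-1, 0.5, 34], [0, 0, 0], 0.0], [[-1, 0.5, 34], [0, 0, 0], 0.0], [[-1, 0.5, 34], [0, 0, 0], 0.0], [[-1, 0.5, 34], [0, 0, 0], 0.3], [[-1, 0.5, 34], [0, 0, 0], 0.45], [[-1, 0.5, 34], [0, 0, 0], 0.45], [[-1, 0.5, 0], [0, 0, 0], 0.45], [[-1, 0.5, -50], [0, 0, 0], 0.5], [[-1, 0.5, -60], [0, 0, 0], 0.6]]'

```text
t: 6.38
eef_pos: [0.5603, 0.1497, 0.1074]
tcp_rot: [0.002, 0.038, 0.999, 0.001]
force: [-0.0, -0.6, -0.3]
width: 0.601
gripper_force: 0.0
```

```bash
python3 -c "
from h import *
P=px2w('w2',[(271,162),(556,163),(69,305),(122,208)],[.009,.009,.008,.006]);print(P.round(4))
print(px2w('w2',[(-2,0)],.01)*0)
a=np.radians(-4.6);X=np.array([np.cos(a),np.sin(a)]);Y=np.array([-X[1],X[0]]);C=np.array([.5615,.1866])
print('rack corners exp',C-.054*X-.067*Y,C-.054*X+.067*Y)
go(.4183,-.1444,.09,-13)
snap('wrist','w3')"
```

```text
[[0.5025 0.1265 0.009 ]
 [0.513  0.2542 0.009 ]
 [0.565  0.0166 0.008 ]
 [0.5184 0.0533 0.006 ]]
[[0. 0. 0.]]
rack corners exp [0.50230061 0.12414656] [0.51304727 0.25771493]
t 6.38 shift [ 119.5 -304.    16.3] turn [5.000e-02 1.000e-02 1.645e+01] at [0.5603 0.1497 0.1074] psi 85.7 F [-0.  -0.6 -0.3] w 0.601
```

View pics/w3.png

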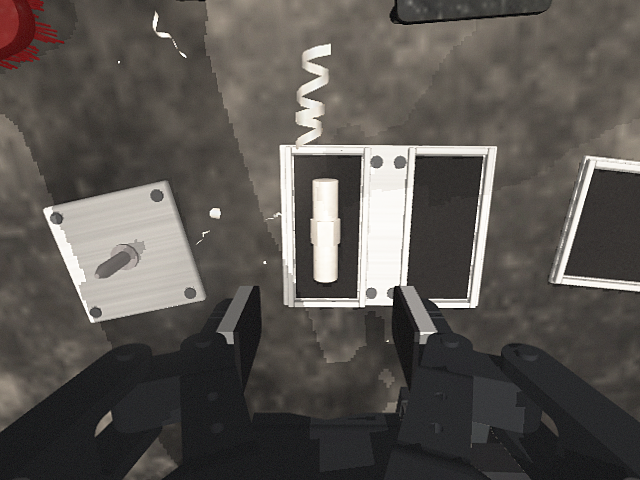

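The short bar lies well inside the near trough, at (326,231). The long bar is next.

carry_out --moves '[[[119.5, -304, -10], [0, 0, 16.5], 0.6], [[119.5, -304, -10], [0, 0, 16.5], 0.6], [[119.5, -304, -10], [0, 0, 16.5], 0.6], [[119.5, -304, -10], [0, 0, 16.5], 0.6], [[119.5, -304, -10], [0, 0, 16.5], 0.6], [[119.5, -304, -10], [0, 0, 16.5], 0.6], [[119.5, -304, -10], [0, 0, 16.5], 0.6], [[119.5, -304, -10], [0, 0, 16.5], 0.6], [[119.5, -304, 0], [0, 0, 16.5], 0.6], [[119.5, -304, 20], [0, 0, 16.5], 0.6], [[119.5, -304, 40], [0, 0, 16.5], 0.6], [[119.5, -304, 50], [0, 0, 16.5], 0.6], [[119.5, -304, 50], [0, 0, 16.5], 0.6]]'

```text
t: 8.05
eef_pos: [0.4161, -0.145, 0.0537]
tcp_rot: [-0.0, 0.784, 0.62, -0.001]
force: [0.5, 0.6, 0.5]
width: 0.603
gripper_force: 0.0
```

```bash
python3 -c "
from h import *
go(.4180,-.1440,.006,-13.2)"
```

```text
t 8.05 shift [ 1.5  1.7 47.7] turn [-0.02  0.01 -0.02] at [ 0.4161 -0.145   0.0537] psi -13.3 F [0.5 0.6 0.5] w 0.603
```

carry_out --moves '[[[1.5, 1.5, 30], [0, 0, 0], 0.6], [[1.5, 1.5, 48], [0, 0, 0], 0.6], [[1.5, 1.5, 48], [0, 0, 0], 0.6], [[1.5, 1.5, 48], [0, 0, 0], 0.0], [[1.5, 1.5, 48], [0, 0, 0], 0.0], [[1.5, 1.5, 48], [0, 0, 0], 0.0], [[1.5, 1.5, 48], [0, 0, 0], 0.0], [[1.5, 1.5, 48], [0, 0, 0], 0.0], [[1.5, 1.5, 20], [0, 0, 0], 0.0], [[1.5, 1.5, -40], [0, 0, 0], 0.0], [[1.5, 1.5, -60], [0, 0, 0], 0.0]]'

```text
t: 9.43
eef_pos: [0.4195, -0.144, 0.1172]
tcp_rot: [0.001, 0.784, 0.62, 0.002]
force: [-0.4, -0.2, -2.7]
width: 0.196
gripper_force: 50.0
```

```bash
python3 -c "
from h import *
go(.5645,.2235,.05,85.4)"
```

```text
t 9.43 shift [390.9  56.1  67.8] turn [  0.03   0.02 -16.46] at [ 0.4195 -0.144   0.1172] psi -13.3 F [-0.4 -0.2 -2.7] w 0.196
```

carry_out --moves '[[[391, 56, 0], [0, 0, -16.5], 0.0], [[391, 56, 0], [0, 0, -16.5], 0.0], [[391, 56, 0], [0, 0, -16.5], 0.0], [[391, 56, 0], [0, 0, -16.5], 0.0], [[391, 56, 0], [0, 0, -16.5], 0.0], [[391, 56, 0], [0, 0, -16.5], 0.0], [[391, 56, 0], [0, 0, -16.5], 0.0], [[391, 56, 0], [0, 0, -16.5], 0.0], [[391, 56, 20], [0, 0, -16.5], 0.0], [[391, 56, 40], [0, 0, -16.5], 0.0], [[391, 56, 60], [0, 0, -16.5], 0.0], [[391, 56, 66], [0, 0, -16.5], 0.0], [[391, 56, 66], [0, 0, -16.5], 0.0]]'

```text
t: 11.05
eef_pos: [0.563, 0.2238, 0.0482]
tcp_rot: [-0.0, 0.038, 0.999, -0.0]
force: [0.6, 0.4, -1.2]
width: 0.194
gripper_force: 50.0
```

```bash
python3 -c "
from h import *
go(.5645,.2235,.0115,85.4)"
```

```text
t 11.05 shift [-1.6 -0.2 36.7] turn [-0.01 -0.    0.04] at [0.563  0.2238 0.0482] psi 85.7 F [ 0.6  0.4 -1.2] w 0.194
```

carry_out --moves '[[[-1.5, 0, 20], [0, 0, 0], 0.0], [[-1.5, 0, 37], [0, 0, 0], 0.0], [[-1.5, 0, 37], [0, 0, 0], 0.0], [[-1.5, 0, 37], [0, 0, 0], 0.0], [[-1.5, 0, 37], [0, 0, 0], 0.3], [[-1.5, 0, 37], [0, 0, 0], 0.45], [[-1.5, 0, 37], [0, 0, 0], 0.45], [[-1.5, 0, 0], [0, 0, 0], 0.45], [[-1.5, 0, -60], [0, 0, 0], 1], [[-1.5, 0, -90], [0, 0, 0], 1]]'

```text
t: 12.3
eef_pos: [0.5655, 0.224, 0.1414]
tcp_rot: [0.001, 0.038, 0.999, 0.001]
force: [0.4, 0.6, -0.3]
width: 0.856
gripper_force: 0.0
```

```bash
python3 -c "
from h import *
snap('wrist','w4')
go(.418,-.379,.12,10)"
```

```text
t 12.35 shift [ 102.7 -613.1   21.6] turn [ 0.06  0.02 12.61] at [0.5667 0.2245 0.1444] psi 85.7 F [2.3 0.2 3.8] w 0.937
```

View pics/w4.png

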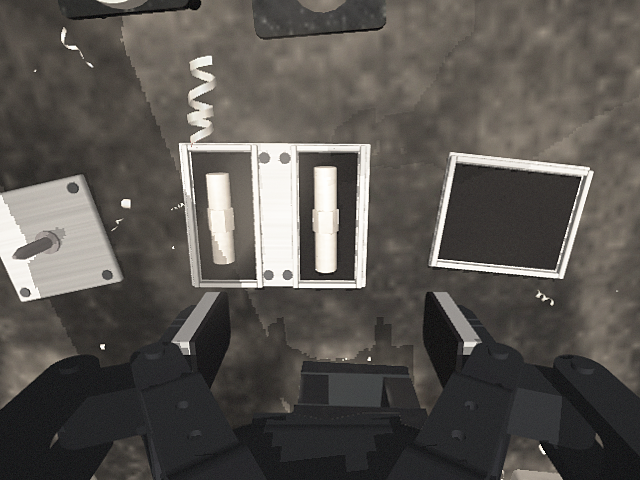

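Both bars lie in their troughs, at (220,219) and (325,219). The tray's corners are (450,153), (592,171), (562,278) and (430,264), and the pin foot is at (47,242).

carry_out --moves '[[[103, -613, 0], [0, 0, 12.6], 1], [[103, -613, 0], [0, 0, 12.6], 1], [[103, -613, 0], [0, 0, 12.6], 1], [[103, -613, 0], [0, 0, 12.6], 1], [[103, -613, 0], [0, 0, 12.6], 1], [[103, -613, 0], [0, 0, 12.6], 1], [[103, -613, 0], [0, 0, 12.6], 1], [[103, -613, 0], [0, 0, 12.6], 1], [[103, -613, 0], [0, 0, 12.6], 1], [[103, -613, 0], [0, 0, 12.6], 1], [[103, -613, 0], [0, 0, 12.6], 1], [[103, -613, 20], [0, 0, 12.6], 1], [[103, -613, 20], [0, 0, 12.6], 1], [[103, -613, 20], [0, 0, 12.6], 1]]'

```text
t: 14.1
eef_pos: [0.416, -0.3795, 0.1188]
tcp_rot: [0.0, 0.642, 0.767, -0.0]
force: [-0.1, -0.9, 0.6]
width: 0.999
gripper_force: 0.0
```

```bash
python3 -c "
from h import *
P=px2w('w4',[(450,153),(592,171),(562,278),(430,264),(47,242)],[.009]*4+[.008]);print(P.round(4),P[:4].mean(0))
d=np.roll(P[:4],-1,0)-P[:4];print(np.hypot(d[:,0],d[:,1]),np.degrees(np.arctan2(d[:,1],d[:,0])))
snap('wrist','w5');print(w2px('w5',[[.418,-.379,.018]]))
go(.418,-.379,-.001,10)"
```

```text
[[0.5232 0.3118 0.009 ]
 [0.543  0.4118 0.009 ]
 [0.623  0.3979 0.009 ]
 [0.6039 0.2977 0.009 ]
 [0.5655 0.0153 0.008 ]] [0.57326793 0.35480341 0.009     ]
[0.10200905 0.08118759 0.10196328 0.08190043] [  78.8128747    -9.91004433 -100.78706453  170.11260339]
[[330.53186923 231.34456322]]
t 14.15 shift [  0.3   1.9 119.9] turn [0.   0.   0.02] at [ 0.4161 -0.3796  0.1189] psi 10.1 F [ 0.9 -0.2  0.4] w 1.005
```

View pics/w5.png

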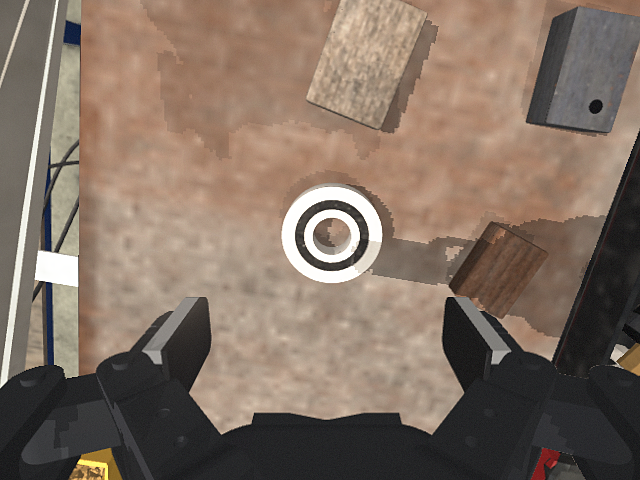

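The bearing's top ring centres at (332,234), 3 px from the prediction.

```bash
python3 -c "
from h import *
P=px2w('w5',[(332,234),(306,98),(380,129),(425,10)],[.018,.022,.022,.022]);print(P.round(4))
d=P[3]-P[2];print(np.degrees(np.arctan2(d[1],d[0])));d=P[2]-P[1];print(np.hypot(d[0],d[1]),np.degrees(np.arctan2(d[1],d[0])))
go(*P[0,:2],-.001,10)"
```

```text
[[ 0.4193 -0.3806  0.018 ]
 [ 0.3895 -0.3015  0.022 ]
 [ 0.4353 -0.311   0.022 ]
 [ 0.4463 -0.2447  0.022 ]]
80.60961226720471
0.04682583962155614 -11.674744367529636
t 14.15 shift [ -1.5   2.8 119.9] turn [0.   0.   0.02] at [ 0.4161 -0.3796  0.1189] psi 10.1 F [ 0.9 -0.2  0.4] w 1.005
```

carry_out --moves '[[[-1.5, 3, 60], [0, 0, 0], 1], [[-1.5, 3, 100], [0, 0, 0], 1], [[-1.5, 3, 119.5], [0, 0, 0], 1], [[-1.5, 3, 119.5], [0, 0, 0], 1], [[-1.5, 3, 119.5], [0, 0, 0], 0.5], [[-1.5, 3, 119.5], [0, 0, 0], 0.5], [[-1.5, 3, 119.5], [0, 0, 0], 0.5], [[-1.5, 3, 119.5], [0, 0, 0], 0.5], [[-1.5, 3, 119.5], [0, 0, 0], 0.5]]' --force 25

```text
t: 15.28
eef_pos: [0.4198, -0.3815, 0.0007]
tcp_rot: [0.001, 0.642, 0.766, 0.0]
force: [-1.4, 0.3, 8.7]
width: 0.75
gripper_force: 25.2
```

carry_out --moves '[[[0, 0, 0], [0, 0, 0], 1], [[0, 0, 0], [0, 0, 0], 1], [[0, 0, 0], [0, 0, 0], 1], [[0, 0, 0], [0, 0, 15], 1], [[0, 0, 0], [0, 0, 15], 1], [[0, 0, 0], [0, 0, 15], 1], [[0, 0, 0], [0, 0, 15], 1], [[0, 0, 0], [0, 0, 15], 1], [[0, 0, 0], [0, 0, 15], 1], [[0, 0, 0], [0, 0, 15], 1], [[0, 0, 0], [0, 0, 15], 1], [[0, 0, 0], [0, 0, 15], 1], [[0, 0, 0], [0, 0, 15], 1], [[0, 0, 0], [0, 0, 15], 0.5], [[0, 0, 0], [0, 0, 15], 0.5], [[0, 0, 0], [0, 0, 15], 0.5], [[0, 0, 0], [0, 0, 15], 0.5], [[0, 0, 0], [0, 0, 15], 0.5]]' --force 60

```text
t: 17.52
eef_pos: [0.419, -0.3809, -0.0006]
tcp_rot: [-0.0, 0.996, 0.088, 0.0]
force: [-1.8, 3.6, 12.6]
width: 0.742
gripper_force: 62.1
```

```bash
python3 -c "
from h import *
go(.565,.016,.10,-80)"
```

```text
t 17.52 shift [ 213.6 -365.  -100.3] turn [-0.   -0.01  0.02] at [ 0.419  -0.3809 -0.0006] psi -79.9 F [-1.8  3.6 12.6] w 0.742
```

carry_out --moves '[[[0, 0, -50], [0, 0, 0], 0.5], [[50, -85, -100], [0, 0, 0], 0.5], [[213.5, -365, -100], [0, 0, 0], 0.5], [[213.5, -365, -100], [0, 0, 0], 0.5], [[213.5, -365, -100], [0, 0, 0], 0.5], [[213.5, -365, -100], [0, 0, 0], 0.5], [[213.5, -365, -100], [0, 0, 0], 0.5], [[213.5, -365, -100], [0, 0, 0], 0.5], [[213.5, -365, -100], [0, 0, 0], 0.5], [[213.5, -365, -100], [0, 0, 0], 0.5], [[213.5, -365, -85], [0, 0, 0], 0.5], [[213.5, -365, -85], [0, 0, 0], 0.5], [[213.5, -365, -85], [0, 0, 0], 0.5]]'

```text
t: 19.15
eef_pos: [0.565, 0.0152, 0.0837]
tcp_rot: [0.0, 0.996, 0.087, -0.0]
force: [0.0, -0.3, -3.7]
width: 0.741
gripper_force: 69.5
```

```bash
python3 -c "
from h import *
print(px2w('w3',[(326,231)],.016), px2w('w4',[(325,219)],.016))
snap('wrist','w6'); go(.565,.016,.06,-80)
s=monitor.get_state();print(w2px('w6',[[.565,.016,.04],list(s['eef_pos']+[0,0,.0185])]))"
```

```text
[[0.5559155  0.14875743 0.016     ]] [[0.56171027 0.22230456 0.016     ]]
t 19.2 shift [-0.1 -0.6 23.9] turn [0. 0. 0.] at [0.5652 0.0154 0.0839] psi -80.0 F [ 0.4 -0.5 -2.1] w 0.736
[[322.22441343 262.70492584]
 [322.42724454 323.7264068 ]]
```

View pics/w6.png

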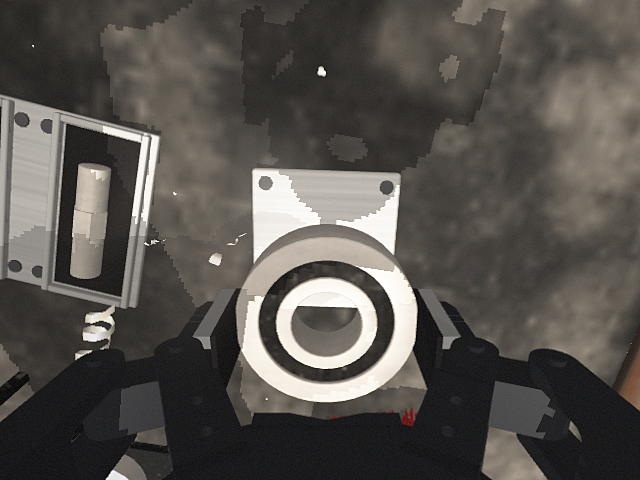

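The bearing sits level in the grip with its inner ring centred at (326,325). The stand's far edge runs from (253,170) to (401,173). I'll take the pin's offset from the bearing within this same image.

```bash
python3 -c "
from h import *
P=px2w('w6',[(253,170),(401,173)],.006);d=P[1]-P[0];print(P.round(4),np.hypot(d[0],d[1]),np.degrees(np.arctan2(d[1],d[0])))
n=np.array([d[1],-d[0]])/np.hypot(d[0],d[1]); m=P[:,:2].mean(0)
for s in(1,-1):print('c',m+s*.042*n)
z=monitor.get_state()['eef_pos']
print('bearing',px2w('w6',[(326,325),(327,312)],[z[2]+.0185]*2),z)
print(px2w('w2',[(69,305)],.008))"
```

```text
[[ 0.6002  0.0617  0.006 ]
 [ 0.6129 -0.0202  0.006 ]] 0.08287584884495357 -81.15780046123072
c [0.56502452 0.01430494]
c [0.64802621 0.02721689]
bearing [[0.56490675 0.01405256 0.10237314]
 [0.5699707  0.0145896  0.10237314]] [0.56518254 0.01538312 0.08387314]
[[0.56502247 0.01655771 0.008     ]]
```

carry_out --moves '[[[0, 0, 30], [0, 0, 0], 0.5], [[0, 0, 50], [0, 0, 0], 0.5], [[0, 0, 60], [0, 0, 0], 0.5], [[0, 0, 70], [0, 0, 0], 0.5], [[0, 0, 74], [0, 0, 0], 0.5], [[0, 0, 77], [0, 0, 0], 0.5], [[0, 0, 78], [0, 0, 0], 0.5], [[0, 0, 78], [0, 0, 0], 0.5]]'

```text
t: 20.2
eef_pos: [0.5653, 0.016, 0.006]
tcp_rot: [0.0, 0.996, 0.088, 0.0]
force: [-0.3, -0.2, -3.8]
width: 0.741
gripper_force: 69.6
```

```bash
python3 -c "
from h import *
go(.565,.0155,.006,-80)"
```

```text
t 20.2 shift [-0.4  0.5 -0. ] turn [ 0.   -0.    0.01] at [0.5653 0.016  0.006 ] psi -79.9 F [-0.3 -0.2 -3.8] w 0.741
```

carry_out --moves '[[[0, 0, 0.5], [0, 0, 0], 0.5], [[0, 0, 0.5], [0, 0, 0], 0.8], [[0, 0, 0.5], [0, 0, 0], 1], [[0, 0, 0.5], [0, 0, 0], 1], [[0, 0, 0.5], [0, 0, 0], 1], [[0, 0, -40], [0, 0, 0], 1], [[0, 0, -100], [0, 0, 0], 1], [[0, 0, -120], [0, 0, 0], 1], [[0, 0, -120], [0, 0, 0], 1]]'

```text
t: 21.32
eef_pos: [0.5658, 0.0164, 0.1267]
tcp_rot: [-0.0, 0.996, 0.088, 0.001]
force: [0.6, -0.6, -0.5]
width: 0.997
gripper_force: 0.0
```

```bash
python3 -c "
from h import *
snap('wrist','w7')
go(.4184,-.2718,.10,-9.5)"
```

```text
t 21.38 shift [-195.1  258.1   25.3] turn [-0.000e+00 -1.000e-02 -1.173e+01] at [0.5651 0.0165 0.1255] psi -79.9 F [-0.2  0.7  0.5] w 1.003
```

View pics/w7.png

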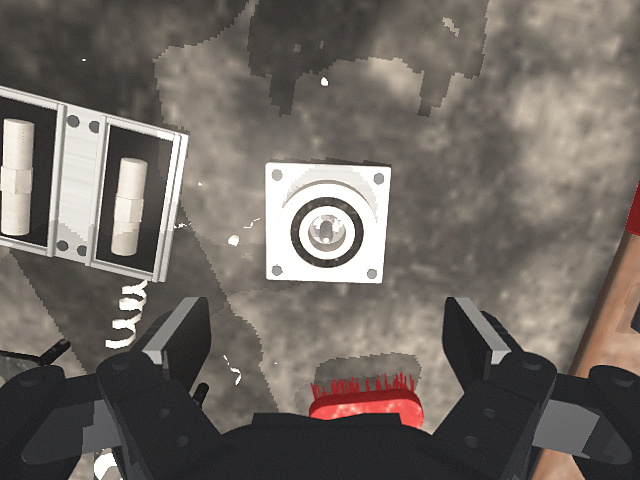

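The bearing is flat on the stand with the pin in its bore, at (327,230). The large block is next.

carry_out --moves '[[[-195, 258, 0], [0, 0, -11.7], 0.85], [[-195, 258, 0], [0, 0, -11.7], 0.85], [[-195, 258, 0], [0, 0, -11.7], 0.85], [[-195, 258, 0], [0, 0, -11.7], 0.85], [[-195, 258, 0], [0, 0, -11.7], 0.85], [[-195, 258, 0], [0, 0, -11.7], 0.85], [[-195, 258, 0], [0, 0, -11.7], 0.85], [[-195, 258, 10], [0, 0, -11.7], 0.85], [[-195, 258, 10], [0, 0, -11.7], 0.85], [[-195, 258, 10], [0, 0, -11.7], 0.85]]'

```text
t: 22.62
eef_pos: [0.4183, -0.2718, 0.1153]
tcp_rot: [-0.0, 0.765, 0.644, -0.001]
force: [-0.0, -0.1, -0.8]
width: 0.851
gripper_force: 0.0
```

```bash
python3 -c "
from h import *
snap('wrist','w8')
go(.4184,-.2718,.006,-9.5)
print(w2px('w8',[[.4184,-.2718,.022]]))"
```

```text
t 22.68 shift [1.000e-01 1.000e-01 1.096e+02] turn [-0.01  0.   -0.04] at [ 0.4184 -0.2719  0.1156] psi -9.8 F [ 0.3  0.3 -0.8] w 0.848
[[326.99911917 234.33117931]]
```

View pics/w8.png

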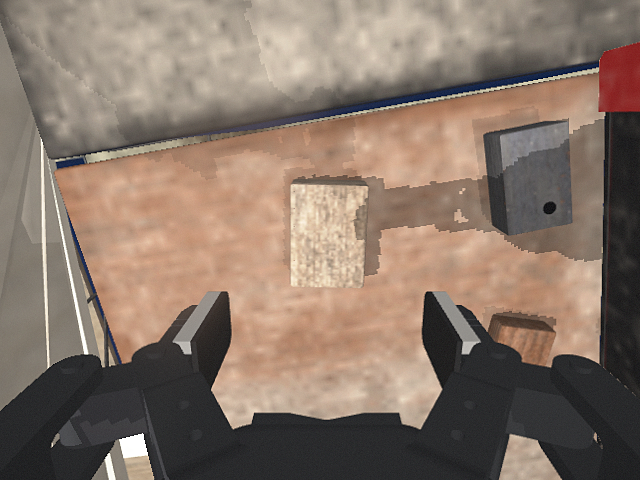

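The large block's top face runs from (291,183) to (365,287), centre (329,235). It is square to the fingers and about 1 mm off.

carry_out --moves '[[[-0.5, 0.5, 50], [0, 0, 0], 0.85], [[-0.5, 0.5, 90], [0, 0, 0], 0.85], [[-0.5, 0.5, 111.5], [0, 0, 0], 0.85], [[-0.5, 0.5, 111.5], [0, 0, 0], 0.85], [[-0.5, 0.5, 111.5], [0, 0, 0], 0.4], [[-0.5, 0.5, 111.5], [0, 0, 0], 0.4], [[-0.5, 0.5, 111.5], [0, 0, 0], 0.4], [[-0.5, 0.5, 111.5], [0, 0, 0], 0.4], [[-0.5, 0.5, 111.5], [0, 0, 0], 0.4], [[-0.5, 0.5, 80], [0, 0, 0], 0.4], [[-0.5, 0.5, 30], [0, 0, 0], 0.4], [[-0.5, 0.5, -10], [0, 0, 0], 0.4]]' --force 60

```text
t: 24.18
eef_pos: [0.4191, -0.2729, 0.1283]
tcp_rot: [0.001, 0.765, 0.645, 0.001]
force: [0.7, -1.0, -1.4]
width: 0.544
gripper_force: 62.7
```

```bash
python3 -c "
from h import *
go(.5738,.355,.06,-10)"
```

```text
t 24.18 shift [645.   46.2  68.4] turn [ 0.01 -0.    0.04] at [ 0.4191 -0.2729  0.1283] psi -9.7 F [ 0.7 -1.  -1.4] w 0.544
```

carry_out --moves '[[[645, 46, -10], [0, 0, 0], 0.4], [[645, 46, -10], [0, 0, 0], 0.4], [[645, 46, -10], [0, 0, 0], 0.4], [[645, 46, -10], [0, 0, 0], 0.4], [[645, 46, -10], [0, 0, 0], 0.4], [[645, 46, -10], [0, 0, 0], 0.4], [[645, 46, -10], [0, 0, 0], 0.4], [[645, 46, -10], [0, 0, 0], 0.4], [[645, 46, -10], [0, 0, 0], 0.4], [[645, 46, -10], [0, 0, 0], 0.4], [[645, 46, -10], [0, 0, 0], 0.4], [[645, 46, 20], [0, 0, 0], 0.4], [[645, 46, 60], [0, 0, 0], 0.4], [[645, 46, 68], [0, 0, 0], 0.4], [[645, 46, 68], [0, 0, 0], 0.4]]'

```text
t: 26.05
eef_pos: [0.5733, 0.3554, 0.0589]
tcp_rot: [0.0, 0.764, 0.645, 0.0]
force: [-0.1, 0.4, -0.6]
width: 0.544
gripper_force: 62.8
```

```bash
python3 -c "
from h import *
snap('wrist','w9')
go(.5738,.355,.009,-10)
z=monitor.get_state()['eef_pos'];print(w2px('w9',[z+[0,0,.018],[.5738,.355,.009]]))"
```

```text
t 26.1 shift [-0.5  0.1 50.5] turn [ 0.01 -0.01  0.05] at [0.5737 0.3555 0.0595] psi -9.7 F [-1.1  0.2 -0.1] w 0.545
[[327.85808595 321.74145486]
 [327.65596864 258.09812916]]
```

View pics/w9.png

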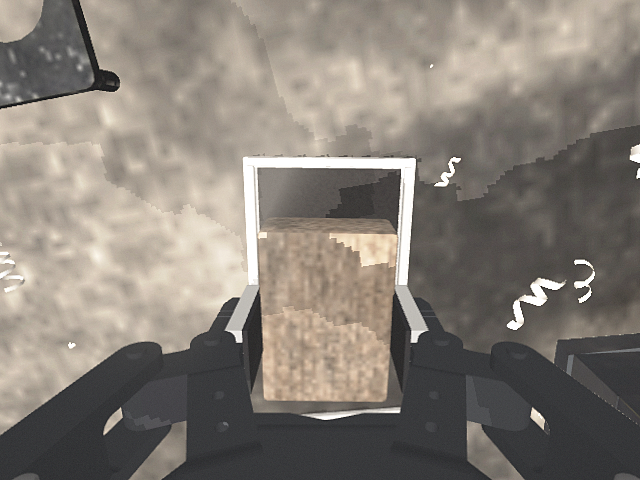

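The block hangs squarely over the tray, top corners (260,233), (396,234), (389,400) and (262,402). The tray's far outer corners are at (244,157) and (415,158).

```bash
python3 -c "
from h import *
z=monitor.get_state()['eef_pos']
P=px2w('w9',[(244,157),(415,158)],.009)[:,:2];d=P[1]-P[0];L=np.hypot(*d);n=np.array([d[1],-d[0]])/L
print('tray',L,np.degrees(np.arctan2(d[1],d[0])),P.mean(0)+.051*n)
Q=px2w('w9',[(260,233),(396,234),(389,400),(262,402)],z[2]+.018)[:,:2]
e=np.roll(Q,-1,0)-Q
print('block',np.hypot(*e.T),np.degrees(np.arctan2(e[:,1],e[:,0])),Q.mean(0),z)
go(*(z[:2]+P.mean(0)+.051*n-Q.mean(0)),.009,-10)"
```

```text
tray 0.08294262778855635 -10.059288228089924 [0.57446743 0.35555271]
block [0.04492693 0.06509757 0.04791717 0.06638181] [-10.16893782 -99.19810476 171.34648303  78.21636426] [0.57320904 0.35513915] [0.57370604 0.35551396 0.05949094]
t 26.1 shift [ 0.6  1.1 50.5] turn [ 0.01 -0.01  0.05] at [0.5737 0.3555 0.0595] psi -9.7 F [-1.1  0.2 -0.1] w 0.545
```

carry_out --moves '[[[0.5, 0.8, 25], [0, 0, 0], 0.4], [[0.5, 0.8, 40], [0, 0, 0], 0.4], [[0.5, 0.8, 48], [0, 0, 0], 0.4], [[0.5, 0.8, 51], [0, 0, 0], 0.4], [[0.5, 0.8, 51], [0, 0, 0], 0.4], [[0.5, 0.8, 51], [0, 0, 0], 0.55], [[0.5, 0.8, 51], [0, 0, 0], 0.75], [[0.5, 0.8, 51], [0, 0, 0], 0.75], [[0.5, 0.8, 51], [0, 0, 0], 0.75], [[0.5, 0.8, 20], [0, 0, 0], 0.75], [[0.5, 0.8, -40], [0, 0, 0], 0.75], [[0.5, 0.8, -70], [0, 0, 0], 0.75], [[0.5, 0.8, -70], [0, 0, 0], 0.75]]'

```text
t: 27.72
eef_pos: [0.575, 0.3562, 0.1302]
tcp_rot: [-0.0, 0.764, 0.645, 0.002]
force: [-0.2, 0.3, -1.1]
width: 0.748
gripper_force: 0.0
```

```bash
python3 -c "
from h import *
snap('wrist','w10')
go(.5364,-.3838,.13,-18)
print(w2px('w10',[[.5744,.3555,.026]]))"
```

```text
t 27.77 shift [-735.5   87.5   -2.4] turn [ 0.01 -0.01  1.38] at [0.5741 0.356  0.1284] psi -9.7 F [-0.2  0.5 -1.1] w 0.751
[[325.50747292 231.47857316]]
```

View pics/w10.png

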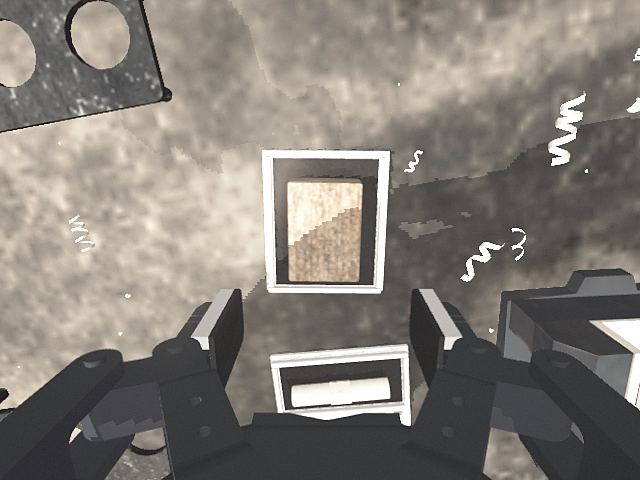

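The large block lies centred in the tray: its top centre is at (324,231) against a prediction of (325,231). The small block is next.

carry_out --moves '[[[-735, 87, 0], [0, 0, 1.4], 0.7], [[-735, 87, 0], [0, 0, 1.4], 0.7], [[-735, 87, 0], [0, 0, 1.4], 0.7], [[-735, 87, 0], [0, 0, 1.4], 0.7], [[-735, 87, 0], [0, 0, 1.4], 0.7], [[-735, 87, 0], [0, 0, 1.4], 0.7], [[-735, 87, 0], [0, 0, 1.4], 0.7], [[-735, 87, 0], [0, 0, 1.4], 0.7], [[-735, 87, 0], [0, 0, 1.4], 0.7], [[-735, 87, 0], [0, 0, 1.4], 0.7], [[-735, 87, 0], [0, 0, 1.4], 0.7], [[-735, 87, 0], [0, 0, 1.4], 0.7], [[-735, 87, 0], [0, 0, 1.4], 0.7], [[-735, 87, 0], [0, 0, 1.4], 0.7], [[-735, 87, 0], [0, 0, 1.4], 0.7]]'

```text
t: 29.65
eef_pos: [0.536, -0.3819, 0.1271]
tcp_rot: [-0.001, 0.809, 0.588, -0.0]
force: [-0.3, -0.4, -0.2]
width: 0.7
gripper_force: 0.0
```

```bash
python3 -c "
from h import *
snap('wrist','w11')
go(.5364,-.3838,.13,-18)
print(w2px('w11',[[.5364,-.3838,.018]]))"
```

```text
t 29.7 shift [-1.7  0.9 -2.6] turn [-0.01 -0.01 -0.  ] at [ 0.5361 -0.3819  0.1274] psi -18.0 F [ 0.6 -0.1 -0.4] w 0.701
[[327.9273095  230.34891088]]
```

View pics/w11.png

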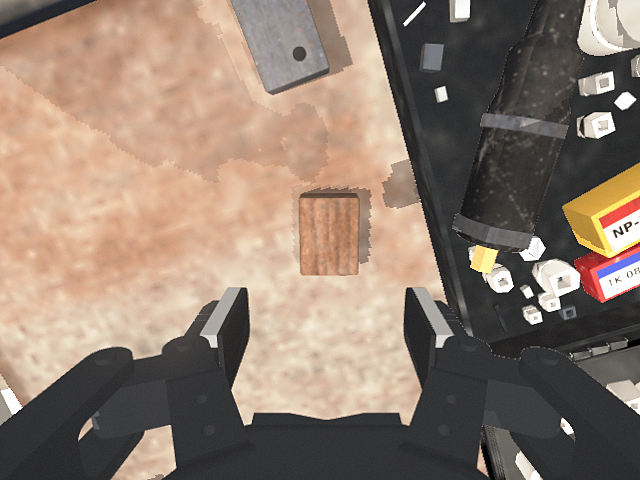

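The small block's top runs from (300,198) to (358,275), centre (329,236), square to the fingers. The parts-box wall is at about column 435 there, roughly 65 mm away.

```bash
python3 -c "
from h import *
P=px2w('w11',[(329,236.5),(300,198),(358,199),(358,275),(300,275)],.018);print(P.round(4))
e=np.diff(P[1:],axis=0);print(np.hypot(e[:,0],e[:,1]),np.degrees(np.arctan2(e[:,1],e[:,0])))
go(*P[0,:2],.002,-18)"
```

```text
[[ 0.5358 -0.3881  0.018 ]
 [ 0.5258 -0.3574  0.018 ]
 [ 0.5616 -0.3697  0.018 ]
 [ 0.5463 -0.4206  0.018 ]
 [ 0.5083 -0.4082  0.018 ]]
[0.03778826 0.0531103  0.03994636] [ -19.01024949 -106.75063205  162.00738754]
t 29.7 shift [ -6.    1.7 125.4] turn [-0.01 -0.01 -0.  ] at [ 0.5361 -0.3819  0.1274] psi -18.0 F [ 0.6 -0.1 -0.4] w 0.701
```

carry_out --moves '[[[-5.5, 1.5, 60], [0, 0, 0], 0.7], [[-5.5, 1.5, 105], [0, 0, 0], 0.7], [[-5.5, 1.5, 125.5], [0, 0, 0], 0.7], [[-5.5, 1.5, 125.5], [0, 0, 0], 0.7], [[-5.5, 1.5, 125.5], [0, 0, 0], 0.3], [[-5.5, 1.5, 125.5], [0, 0, 0], 0.3], [[-5.5, 1.5, 125.5], [0, 0, 0], 0.3], [[-5.5, 1.5, 125.5], [0, 0, 0], 0.3], [[-5.5, 1.5, 125.5], [0, 0, 0], 0.3], [[-5.5, 1.5, 90], [0, 0, 0], 0.3], [[-5.5, 1.5, 30], [0, 0, 0], 0.3], [[-5.5, 1.5, 0], [0, 0, 0], 0.3]]'

```text
t: 31.2
eef_pos: [0.5362, -0.3902, 0.1323]
tcp_rot: [0.002, 0.81, 0.587, 0.001]
force: [0.4, -0.3, -1.7]
width: 0.449
gripper_force: 60.5
```

```bash
python3 -c "
from h import *
go(.5743,.3558,.08,-9.8)"
```

```text
t 31.2 shift [ 720.9 -196.3   50.9] turn [ 0.04  0.01 -1.39] at [ 0.5362 -0.3902  0.1323] psi -18.1 F [ 0.4 -0.3 -1.7] w 0.449
```

carry_out --moves '[[[721, -196, 0], [0, 0, -1.4], 0.3], [[721, -196, 0], [0, 0, -1.4], 0.3], [[721, -196, 0], [0, 0, -1.4], 0.3], [[721, -196, 0], [0, 0, -1.4], 0.3], [[721, -196, 0], [0, 0, -1.4], 0.3], [[721, -196, 0], [0, 0, -1.4], 0.3], [[721, -196, 0], [0, 0, -1.4], 0.3], [[721, -196, 0], [0, 0, -1.4], 0.3], [[721, -196, 0], [0, 0, -1.4], 0.3], [[721, -196, 0], [0, 0, -1.4], 0.3], [[721, -196, 0], [0, 0, -1.4], 0.3], [[721, -196, 0], [0, 0, -1.4], 0.3], [[721, -196, 20], [0, 0, -1.4], 0.3], [[721, -196, 40], [0, 0, -1.4], 0.3], [[721, -196, 51], [0, 0, -1.4], 0.3], [[721, -196, 51], [0, 0, -1.4], 0.3], [[721, -196, 51], [0, 0, -1.4], 0.3]]'

```text
t: 33.33
eef_pos: [0.5738, 0.3565, 0.0775]
tcp_rot: [0.0, 0.765, 0.644, 0.0]
force: [0.4, -0.7, -0.5]
width: 0.453
gripper_force: 60.5
```

```bash
python3 -c "
from h import *
snap('wrist','w12')
go(.5743,.3558,.03,-9.8)
z=monitor.get_state()['eef_pos'];print(w2px('w12',[z+[0,0,.016],[.5743,.3558,.026]]))"
```

```text
t 33.38 shift [-0.8  0.6 47.6] turn [ 0.01 -0.01  0.01] at [0.5738 0.3567 0.0776] psi -9.8 F [ 0.2 -0.3  0.5] w 0.454
[[326.75381627 318.35692105]
 [327.82855719 257.69097806]]
```

View pics/w12.png

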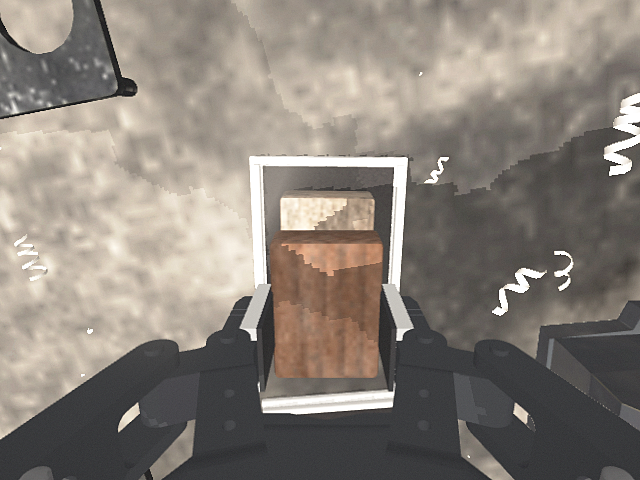

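The small block is held above the large one, top corners (271,245), (382,245), (379,377) and (274,377). The large block's far top edge runs from (280,196) to (375,196).

```bash
python3 -c "
from h import *
z=monitor.get_state()['eef_pos']
P=px2w('w12',[(280,196),(375,196)],.026)[:,:2];d=P[1]-P[0];L=np.hypot(*d);n=np.array([d[1],-d[0]])/L
c=P.mean(0)+.034*n
print('large',L,np.degrees(np.arctan2(d[1],d[0])),c)
Q=px2w('w12',[(271,245),(382,245),(379,377),(274,377)],z[2]+.016)[:,:2]
e=np.roll(Q,-1,0)-Q
print('small',np.hypot(*e.T),np.degrees(np.arctan2(e[:,1],e[:,0])),Q.mean(0),z)
go(*(z[:2]+c-Q.mean(0)),.029,-9.8)"
```

```text
large 0.04768534530553443 -9.782953522463172 [0.57389233 0.35462763]
small [0.03771218 0.05218879 0.03957284 0.05218932] [ -9.78290019 -98.74818715 170.21849071  79.20897166] [0.57395707 0.35823602] [0.57378517 0.35669988 0.07758334]
t 33.38 shift [-3.6  0.5 48.6] turn [ 0.01 -0.01  0.01] at [0.5738 0.3567 0.0776] psi -9.8 F [ 0.2 -0.3  0.5] w 0.454
```

carry_out --moves '[[[-3, 0.3, 25], [0, 0, 0], 0.3], [[-3, 0.3, 40], [0, 0, 0], 0.3], [[-3, 0.3, 46], [0, 0, 0], 0.3], [[-3, 0.3, 49], [0, 0, 0], 0.3], [[-3, 0.3, 49], [0, 0, 0], 0.3], [[-3, 0.3, 49], [0, 0, 0], 0.3], [[-3, 0.3, 49], [0, 0, 0], 0.5], [[-3, 0.3, 49], [0, 0, 0], 0.7], [[-3, 0.3, 49], [0, 0, 0], 0.7], [[-3, 0.3, 20], [0, 0, 0], 0.7], [[-3, 0.3, -40], [0, 0, 0], 0.7], [[-3, 0.3, -70], [0, 0, 0], 0.7], [[-3, 0.3, -70], [0, 0, 0], 0.7]]'

```text
t: 35.0
eef_pos: [0.5741, 0.3546, 0.1492]
tcp_rot: [-0.0, 0.764, 0.645, 0.002]
force: [-0.6, 0.1, -0.6]
width: 0.699
gripper_force: 0.0
```

```bash
python3 -c "
from h import *
snap('wrist','w13');snap('top','top1')
a=cv2.imread('pics/w13.png')[120:320,220:430];b=cv2.imread('pics/top1.png')[170:280,130:520]
a=cv2.resize(a,(420,400),interpolation=cv2.INTER_CUBIC)
cv2.imwrite('pics/fin.png',np.vstack([np.hstack([a,np.zeros((400,360,3),np.uint8)]),cv2.resize(b,(780,200))]))
go(.5743,.3558,.03,-9.8)"
```

```text
t 35.1 shift [  1.9   1.3 116.4] turn [-0.    0.    0.02] at [0.5727 0.3541 0.1464] psi -9.7 F [ 0.9  0.7 -0.7] w 0.7
```

View pics/fin.png

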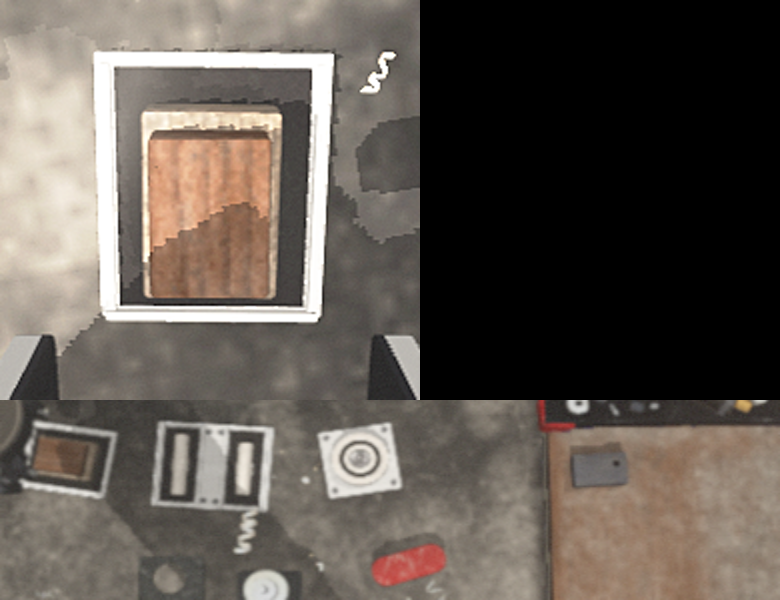

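The stack is in the tray and everything else is in place. I'll check the stack's centring with numbers.

```bash
python3 -c "
from h import *
f=lambda p:[(220+(x+.5)/2-.5,120+(y+.5)/2-.5) for x,y in p]
Q=px2w('w13',f([(149,138),(270,138),(268,298),(147,298)]),.044)[:,:2]
P=px2w('w13',f([(141,112),(282,112)]),.026)[:,:2];d=P[1]-P[0];L=np.hypot(*d);u=d/L;n=np.array([u[1],-u[0]])
T=px2w('w13',f([(94,52),(334,53),(320,321),(106,317)]),.009)[:,:2]
e=np.diff(Q,axis=0);print(L,np.hypot(*e.T),np.degrees(np.arctan2(e[:,1],e[:,0])),np.degrees(np.arctan2(d[1],d[0])))
c=P.mean(0)+.034*n
for k,v in(('small-large',Q.mean(0)-c),('large-tray',c-T.mean(0)),('small-tray',Q.mean(0)-T.mean(0))): print(k,v@u,v@-n)
m=Q[:2].mean(0)-P.mean(0);print('far gap',m@-n,'expect -.0065')
"
```

```text
0.04773468045628624 [0.03854131 0.05435098 0.04081518] [ -9.74283791 -99.30274512 170.2367891 ] -9.739075769346334
small-large -0.0010047702861088854 0.00091291641959062
large-tray -0.0007558553611965635 -0.002215172403493731
small-tray -0.0017606256473054489 -0.0013022559839031109
far gap -0.005916048502026771 expect -.0065
```

```bash
python3 -c "
from h import *
print(workorder.job_done())"
```

```text
the job is handed in; nothing more can be done
None
```

The job is handed in after about 35 s of arm time: both bars lie in the rack troughs, the bearing is on its pin, and the blocks are stacked in the tray within about 2 mm of centre, with the steel block and brush untouched.

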